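# Close a pressure vessel with a break-over torque wrench

### The job

Tighten the cap of the pressure vessel with the torque wrench: take the wrench from its cradle, set its square ring fully down over the cap's square brass head without forcing it, then swing the handle clockwise (seen from above) until the wrench gives at its joint. Stop as soon as it has clearly given, without driving the handle on to its end stop, then let it spring straight, let go, and leave the wrench seated on the tightened cap; move none of the other things on the bench.

Things in the scene. Friction and masses are not known exactly. Their poses are not given: they have to be found in the camera images.
- wrench: Torque wrench, 0.55 kg, 240 mm from ring centre to handle end. Origin on the ring's axis at its underside; x towards the handle, z up. Its centre of mass lies about 30 mm from the ring centre towards the handle, so it stays level by itself on the cap. In the cradle its underside is 45 mm above the bench.
- ring_center (a point): Centre of the wrench's steel head, half-way up: a square ring 58 mm outside, 35.6 mm square opening right through, 16 mm high. x points towards the handle, z up; the opening's sides lie along x and y. A 20 mm wide neck runs out to the breakaway pivot, an upright pin 50 mm from this point along x.
- neck_grip (a point): Carrying point on the bare front of the handle (20 mm wide, 16 mm high), 72 mm from the ring centre, half-way up; x outwards along the handle, z up. In the cradle the ring lies on a block 50 mm square and the handle in a notched block 16 mm long, 215 mm from the ring centre, with cheeks 8 mm up beside it; between the two it is free down to 10 mm above the bench.
- handle_grip (a point): Point on the blue plastic grip of the handle (22 mm wide, 16 mm high), 175 mm from the ring centre, half-way up: the place to swing the handle. x outwards along the handle, z up.
- handle (a joint): Breakaway joint, rad: 0 = straight, held by a preloaded spring; grows as the handle gives clockwise from above. Gives at about 1.0 N m about the pivot (8 N across handle_grip), with nearly that torque all the way, springs back to 0 when let off; hard stop at 0.20. At 0.05 it has clearly given; above 0.16 it counts as driven to its stop.
- cap: The vessel's screw cap, on a vessel fixed to the bench. Origin on its axis at its underside, 16 mm below cap_seat, axes as cap_seat. It turns clockwise with slight drag (0.2 N m), then seats solid 0.3 to 0.8 rad from its start: where cannot be seen, only felt.
- cap_seat (a point): Centre of the cap's flat steel shoulder (80 mm across, 98 mm above the bench), where the ring comes to rest with ring_center 8 mm above it. The brass square head stands 15 mm up from here, 34 mm across: lower 10 mm straight, upper 5 mm sloping in 3 mm a side. x, y lie across its flats (any quarter turn fits); z up.
- cap_corner (a point): A top corner of the cap's square brass head, 24 mm from the cap's axis; it goes round with the cap.
- amber_bottle: Bystander, to be left alone: brown glass reagent bottle with a green cap, 66 mm across, 150 mm tall. Origin at the centre of its underside.
- flask: Bystander, to be left alone: clear conical flask, 80 mm across, 118 mm tall. Origin at the centre of its underside.
- vial_red: Bystander, to be left alone: small glass vial with a red cap, 24 mm across, 48 mm tall. Origin at the centre of its underside.
- vial_grey: Bystander, to be left alone: small glass vial with a grey cap, 24 mm across, 48 mm tall. Origin at the centre of its underside.
- beaker: Bystander, to be left alone: clear beaker, 68 mm across, 80 mm tall. Origin at the centre of its underside.
- spare_seal: Bystander, to be left alone: white flat sealing ring, 72 mm across, 8 mm thick, lying on the bench. Origin at the centre of its underside.
- spare_cap: Bystander, to be left alone: small spare steel cap with a 26 mm square brass head, 60 mm across, 26 mm tall, standing loose on the bench (not the one to tighten). Origin at the centre of its underside.

How it is judged (in metres and radians):
On the way, in this order (a step that is already met when the one before it is completed fails the run):
1. the wrench ring is fully down over the cap's square head (horizontal distance between ring_center and cap_seat below 0.004 m and z of ring_center in the frame of cap_seat below 0.0115 m and angle between ring_center's own z axis and vertical below 0.08 rad), for 0.2 s.
2. with the ring seated and the cap turned, the handle gives at its joint (at least 0.05 rad) (all of step 1 and distance of cap_corner from where it was at the start of the episode above 0.006 m and value of joint handle above 0.05 rad), for 0.1 s.
At the end, for the whole second after the job is handed in: The wrench rests on the cap, let go and still, its ring centred within 4 mm, down within 3.5 mm and tilted under 0.08 rad; the handle has sprung straight (under 0.025 rad); the cap is still turned from its start (corner 6 mm or more away) (all of step 1 and distance of cap_corner from where it was at the start of the episode above 0.006 m and value of joint handle below 0.025 rad and linear speed of wrench below 0.02 m/s); the robot touches nothing.
It fails at once if the handle was driven on towards its end stop (breakaway joint above 0.16 rad) (value of joint handle above 0.16 rad).
It fails at once if the ring was forced down on the cap's head before it had slid home (over 35 N between them) (contact force between wrench and cap above 35 N and z of ring_center in the frame of cap_seat above 0.0115 m).
It fails at once if the cap was overloaded through the wrench (over 110 N in their contacts; the wrench gives at about 60) (contact force between wrench and cap above 110 N).
It fails at once if a bystander was moved by more than 20 mm (distance of any of amber_bottle, flask, vial_red, vial_grey, beaker, spare_seal, spare_cap from where it was at the start of the episode above 0.02 m).
It also fails if it takes over 67 s, if anything falls off the work surface, if the arm or the gripper's body presses on something with over 40 N, if the wrist force passes 120 N, or if a joint passes its speed limit or range.

### The arm

A 7-joint arm with a two-finger parallel gripper is mounted at the origin on the work surface. World frame = base frame: x ahead of the robot, y to its left, z up, the work surface at z = 0. Lengths are in mm, angles in rad, forces in N, time in s.
With the tool pointing down it reaches from about 400 to 875 mm from the base axis. Payload 4.4 kg.
Tool frame: the origin (TCP) lies at the very end of the fingers, on their centre line; the grasp point (between the pads) lies 19 mm behind it; z points along the fingers, y is the line along which they close (so a half turn about z gives the same grasp; the last joint's range is limited). The gripper opens to 85 mm and grips with 20 to 120 N. Pads are 22 mm wide; open, the fingers measure 114 mm over their backs; the gripper's body (76 mm by 85 mm) begins 54 mm behind the grasp point. The pads swing forward as they close: fully open they stand 13 mm farther back than shut.
Start: joints at [1.067, 0.628, 0.038, 1.517, -0.027, 0.996, -0.02], TCP at [275.594, -588.698, 231.313] pointing down, gripper open.
Joint ranges: [-3.06, 3.06], [-0.37, 2.12], [-1.25, 1.32], [0.18, 2.47], [-1.1, 4.24], [0.23, 1.98], [-2.94, 2.94]. Speed limits (rad/s): [2.57, 2.57, 3.14, 3.14, 3.14, 3.14, 3.14].

### API

Orientations are given as [roll, pitch, yaw] about the fixed x, y, z axes, in that order (R = Rz(yaw) Ry(pitch) Rx(roll)).
In Python, from cell import read_state, get_image, camera_info, finish_job gives the robot as it stands.
- The arm moves only by the tool play_rows, never from a script. Its argument "deltas" is one flat list of numbers, 7 for each row, row after row: the shift along the tool's x, y, z in mm, then the turn, a rotation vector about the tool's x, y, z in rad, then the opening, from 0 (shut) to 1 (fully open). In form: [dx, dy, dz, ax, ay, az, grip, dx, dy, dz, ax, ay, az, grip, ...]. A call has 1 to 10 rows; each row is the pose to reach, as a shift and turn from the pose commanded when the call began, along the tool's axes at that moment; what a row does not reach only later rows make up. A row lasts 1/8 s, in which the tool goes at most 62.5 mm and 10.7 degrees, less where a joint would pass 70% of its speed; a pose out of reach is approached as far as the arm can. A call with a gripper value outside its range is refused whole. The fingers move at their own pace and stop on an object; the grip force is fixed at half the most. Time passes only in rows, so rows that repeat a pose let the fingers close. It gives the time, the measured TCP pose, the force, the opening and the grip force at its end, in the units of the state.
- read_state(): the state, without advancing time (a new reading comes with each control period).
- get_image(name): name is "scene" or "top" or "wrist"; returns the picture (384x512x3 uint8, red, green, blue); there is no depth.
- camera_info(name): a dict with "fx", "fy", "cx", "cy" (pixels), "distortion" ([k1, k2, p1, p2, k3] as OpenCV has them; the pictures are not rectified), "T" (4x4, takes a point from camera to world coordinates). Camera axes: x right, y down, z forward; pixel columns grow to the right and rows downward; lengths in mm; the calibration is good to about 2 mm. A picture is of the moment at which its call begins: read the wrist's pose just before it. camera_info takes no time and is no camera call; for the wrist camera it gives the pose at the moment of the call.
- finish_job(): hands the job in; it is judged then, once.
The state is a dict: "clock": time; "qpos": joint angles; "qd": joint speeds; "tau": joint torques, N m; "eef_pos": TCP position; "tool_rot": TCP orientation; "force": force on the tool from outside, world axes, zero at the start; "torque": the same for the moment, N m; "width": finger opening in mm; "gripper_force": force on a finger pad.
Only numpy, scipy, OpenCV 4.12 (cv2) and the standard library are available. Lean on these libraries where they do the work, as an engineer would, in place of code of your own. Each camera call takes 0.05 s, during which the arm holds its last target. There are 200 camera calls.

## Working session

There is one attempt and no reset: what is moved stays moved. The work goes in short steps, Python scripts to look and compute and a tool call to move; the robot and the scene stay as the last step left them, time stands still between calls to the robot, and variables do not carry over. Pictures are saved under pics/ and viewed, at most 10 in all, crops included, and the job is handed in when it is done.

Besides the shell and the picture viewer there is one more tool, called after "Request:" as a command line: name --argument value ..., lists and objects as JSON in quotes. play_rows: Moves the arm, as the interface text tells. Its arguments: {"type":"object","properties":{"deltas":{"type":"array"}},"required":["deltas"]}

```bash
mkdir -p pics; ls; python3 - <<'E'
from cell import *
import cv2
s=read_state();print(s)
for n in("top","scene"):
    im=get_image(n);cv2.imwrite(f"pics/{n}0.png",im[:,:,::-1]);print(n,camera_info(n))
E
```

```text
pics
{'clock': 0.0, 'qpos': array([ 1.06718026,  0.62936789,  0.03847142,  1.51838234, -0.02698916,
        0.99628755, -0.02000986]), 'qd': array([-2.88628454e-04, -1.04846523e-03, -4.36468199e-04, -2.64962412e-03,
        1.76645904e-06, -2.21760979e-04,  3.92111317e-04]), 'tau': array([ 1.45738418e-04, -5.63399971e+01,  1.22628573e+00, -1.93443310e+01,
        1.10959390e-02,  1.05764242e-02,  1.22501604e-05]), 'eef_pos': array([ 275.31518178, -588.11655301,  230.37094558]), 'tool_rot': array([-3.13966708e+00,  5.32800661e-05,  4.37787999e-01]), 'force': array([0.01317562, 0.15468571, 0.44342008]), 'torque': array([ 0.00405614, -0.00352537, -0.05878513]), 'gripper_force': 0.0, 'width': 85.67421240115907}
top {'fx': 453.297521989395, 'fy': 453.297521989395, 'cx': 252.53775263862613, 'cy': 193.3257075347791, 'distortion': array([-0.01941049,  0.        ,  0.        ,  0.        ,  0.        ]), 'T': array([[-1.69591369e-02, -9.98559974e-01,  5.08956336e-02,
         4.66018833e+02],
       [-9.99716861e-01,  1.60850534e-02, -1.75347971e-02,
         9.12511279e+01],
       [ 1.66908876e-02, -5.11785981e-02, -9.98550031e-01,
         1.66651573e+03],
       [ 0.00000000e+00,  0.00000000e+00,  0.00000000e+00,
         1.00000000e+00]])}
scene {'fx': 427.98009108295054, 'fy': 427.98009108295054, 'cx': 254.07016909325785, 'cy': 188.3469863050522, 'distortion': array([0.03993321, 0.        , 0.        , 0.        , 0.        ]), 'T': array([[ 3.92431449e-01,  4.97912926e-01, -7.73356500e-01,
         1.42153278e+03],
       [ 9.19775781e-01, -2.15337822e-01,  3.28088608e-01,
        -2.92931307e+02],
       [-3.17334581e-03, -8.40066867e-01, -5.42473584e-01,
         7.08105066e+02],
       [ 0.00000000e+00,  0.00000000e+00,  0.00000000e+00,
         1.00000000e+00]])}
```

View pics/top0.png

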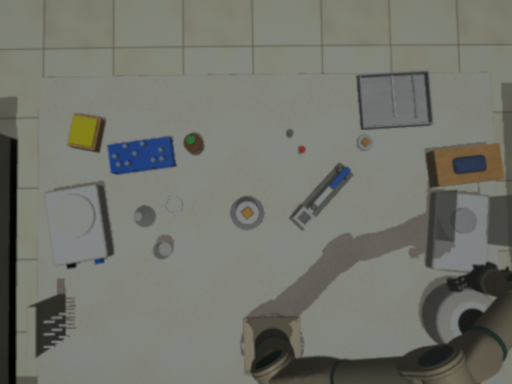

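View pics/scene0.png

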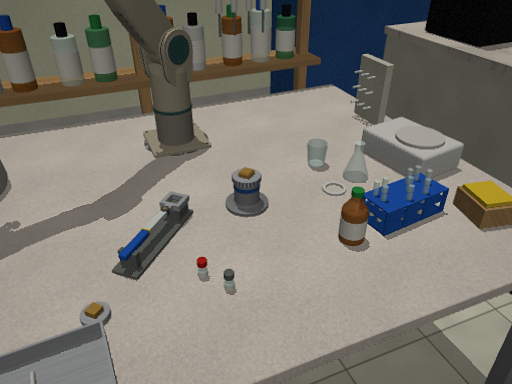

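The top view shows the wrench ring near (303,215), its blue grip near (340,175) and the cap near (247,212). The spare cap is at (365,142) and the vials at (290,132) and (301,149). I'll enlarge this area.

```bash
cat > h.py <<'E'
import numpy as np,cv2
from cell import *
def ray(n,u,v,z,info=None):
    c=info or camera_info(n);K=np.array([[c['fx'],0,c['cx']],[0,c['fy'],c['cy']],[0,0,1]])
    p=cv2.undistortPoints(np.array([[[u,v]]],float),K,c['distortion'])[0,0]
    T=c['T'];d=T[:3,:3]@np.r_[p,1];o=T[:3,3];return o+d*(z-o[2])/d[2]
def proj(n,P,info=None):
    c=info or camera_info(n);K=np.array([[c['fx'],0,c['cx']],[0,c['fy'],c['cy']],[0,0,1]])
    W=np.linalg.inv(c['T']);return cv2.projectPoints(np.array(P,float).reshape(-1,3),cv2.Rodrigues(W[:3,:3])[0],W[:3,3],K,c['distortion'])[0][:,0]
E
python3 - <<'E'
import cv2
im=cv2.imread("pics/top0.png")[155:235,225:358]
im=cv2.convertScaleAbs(im,alpha=1.6)
cv2.imwrite("pics/c1.png",cv2.resize(im,None,fx=6,fy=6,interpolation=cv2.INTER_CUBIC))
E
```

```text
(no output)
```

View pics/c1.png

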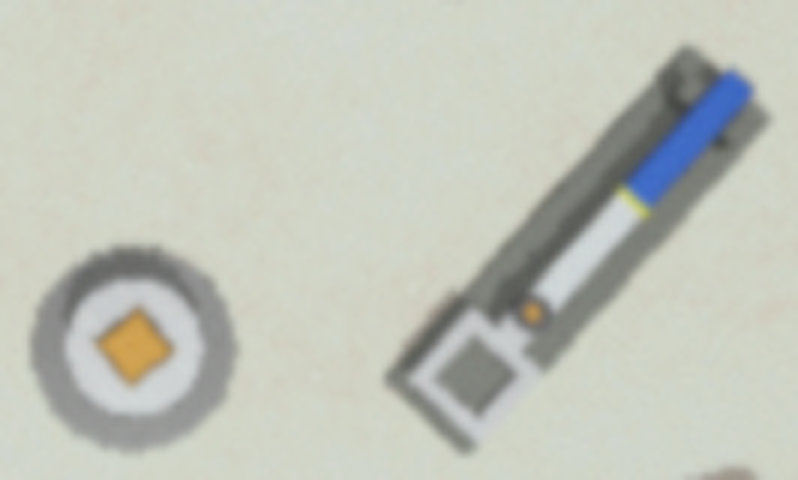

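Crop readings (÷6, plus offset 225,155): ring centre (476,379), pivot (533,313), handle end (741,82). The cap head is centred at (135,347), with corners at (139,307), (175,349), (133,386) and (95,345).

```bash
python3 - <<'E'
from h import *
f=lambda u,v,z:ray("top",(u+.5)/6-.5+225,(v+.5)/6-.5+155,z)
r=f(476,379,61);p=f(533,313,61);e=f(741,82,61);c=f(135,347,108)
print(r,p,e,np.linalg.norm(p-r),np.linalg.norm(e-r))
print("wrench yaw",np.arctan2(*(e-r)[[1,0]]));print("cap",c)
cs=[f(u,v,108) for u,v in[(139,307),(175,349),(133,386),(95,345)]]
for q in cs:print(q-c,np.degrees(np.arctan2(*(q-c)[[1,0]])))
for n,u,v in[("grey",290,132),("red",301,149),("amber",193,142),("flask",145,215)]:print(n,ray("top",u,v,48))
i=camera_info("wrist");T=read_state()
from scipy.spatial.transform import Rotation as R
Rt=R.from_euler('xyz',T['tool_rot']).as_matrix();print(Rt.T@(i['T'][:3,3]-T['eef_pos']),Rt.T@i['T'][:3,:3],i['fx'])
E
```

```text
[ 458.23166061 -117.61232289   61.        ] [ 496.64514631 -152.30890962   61.        ] [ 632.05273724 -279.85349121   61.        ] 51.763394541473545 237.7729239747524
wrench yaw -0.7509541617357824
cap [480.09980767  83.73414555 108.        ]
[22.85899402 -2.66610424  0.        ] -6.6525001993631605
[ -1.52909555 -22.8826617    0.        ] -93.8230109058529
[-22.27347396   1.50896859   0.        ] 176.12428563097765
[ 1.52792904 22.8735855   0.        ] 86.17838561829501
grey [767.82670526 -76.07345594  48.        ]
red [ 705.53565109 -114.42897146   48.        ]
amber [736.47203393 273.48829862  48.        ]
flask [477.49087608 446.64949186  48.        ]
[  76.10729448    1.59747326 -144.25091735] [[-2.21880559e-04 -9.54269614e-01 -2.98947243e-01]
 [ 9.99999966e-01 -2.52052872e-04  6.23716925e-05]
 [-1.34869922e-04 -2.98947219e-01  9.54269638e-01]] 291.02979322442087
```

```bash
cat >> h.py <<'E'
from scipy.spatial.transform import Rotation as R
def to(x,y,z,yaw):
    s=read_state();A=R.from_euler('xyz',s['tool_rot']);B=R.from_euler('xyz',[np.pi,0,yaw])
    print("delta",np.round(A.inv().apply(np.array([x,y,z])-s['eef_pos']),1),np.round((A.inv()*B).as_rotvec(),3))
E
python3 -c "
from h import *
to(511,-167,200,-.751+np.pi)"
```

```text
delta [ 391.9 -281.5   31. ] [-1.000e-03 -2.000e-03 -1.953e+00]
```

Request:
play_rows --deltas '[392,-281,31,-0.001,-0.002,-1.95,1,392,-281,31,-0.001,-0.002,-1.95,1,392,-281,31,-0.001,-0.002,-1.95,1,392,-281,31,-0.001,-0.002,-1.95,1,392,-281,31,-0.001,-0.002,-1.95,1,392,-281,31,-0.001,-0.002,-1.95,1,392,-281,31,-0.001,-0.002,-1.95,1,392,-281,31,-0.001,-0.002,-1.95,1,392,-281,31,-0.001,-0.002,-1.95,1,392,-281,31,-0.001,-0.002,-1.95,1]'

```text
clock: 1.35
eef_pos: [511.5, -167.1, 199.9]
tool_rot: [-3.14, 0.001, 2.321]
force: [-0.4, -0.7, -0.4]
width: 85.1
gripper_force: 0.0
```

```bash
python3 -c "
from h import *
to(511,-167,200,-.751+np.pi);print(read_state()['qpos'])"
```

```text
delta [ 0.4 -0.3 -0.1] [-0.001  0.001 -0.07 ]
[ 0.58888992  0.54608303 -0.48764911  1.85641973  0.34077502  0.82213677
  0.67656949]
```

Request:
play_rows --deltas '[0,0,0,-0.001,0.001,-0.07,1,0,0,0,-0.001,0.001,-0.07,1,0,0,0,-0.001,0.001,-0.07,1]'

```text
clock: 1.72
eef_pos: [511.3, -168.1, 200.2]
tool_rot: [-3.141, 0.0, 2.381]
force: [-0.4, 0.9, -0.4]
width: 85.2
gripper_force: 0.0
```

```bash
python3 - <<'E'
from h import *
import pickle
s=read_state();i=camera_info("wrist");im=get_image("wrist")
pickle.dump(i,open("i1.pkl","wb"));print(s['eef_pos'],s['tool_rot'])
im=cv2.convertScaleAbs(im[:,:,::-1],alpha=1.4)
cv2.imwrite("pics/w1.png",cv2.resize(im,None,fx=1.5625,fy=1.5625,interpolation=cv2.INTER_CUBIC))
E
```

```text
[ 511.33948528 -168.09876576  200.17054961] [-3.14146697e+00  3.56983256e-04  2.38134628e+00]
```

View pics/w1.png

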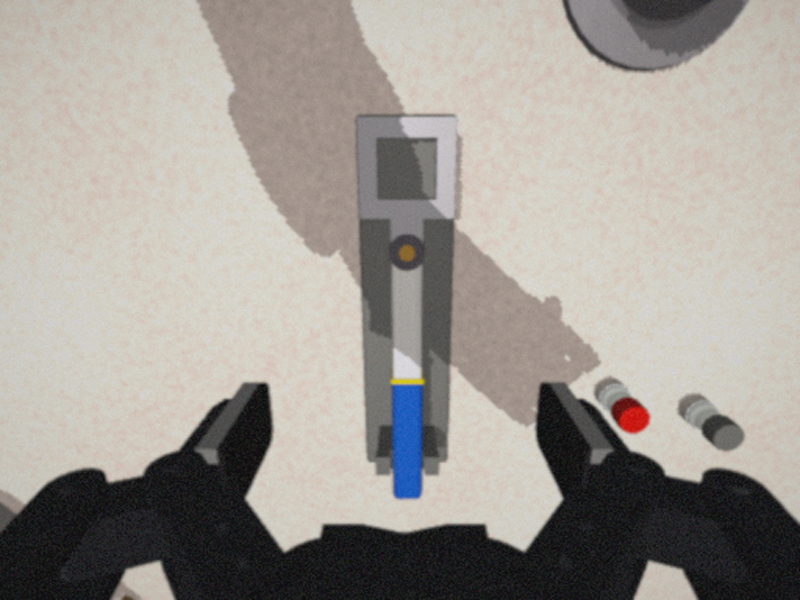

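The wrench runs straight down the wrist picture. The ring opening is centred at (407,168), the pivot at (407,253), and the handle end at (407,495), in ×1.5625 pixels. The grip is free on both sides.

```bash
python3 - <<'E'
from h import *
import pickle
i=pickle.load(open("i1.pkl","rb"))
f=lambda u,v,z:ray("wrist",u/1.5625,v/1.5625,z,i)
r=f(407,168,61);p=f(407,253,61);e=f(407,495,61)
print(r,p,e,np.linalg.norm(p-r),np.linalg.norm(e-r));d=(e-r)/np.linalg.norm(e-r)
yaw=np.arctan2(d[1],d[0]);g=r+72*d;print(yaw,g)
to(g[0],g[1],60,yaw+np.pi)
to(g[0],g[1],36,yaw+np.pi)
E
```

```text
[ 461.93578732 -119.4171676    61.        ] [ 499.38716216 -154.88115188   61.        ] [ 633.67123134 -282.04464344   61.        ] 51.57809281651926 236.5179879683073
-0.758165130282181 [ 514.21490603 -168.92366966   61.        ]
delta [ -2.6   1.4 140.2] [-0.     0.001 -0.002]
delta [ -2.6   1.4 164.2] [-0.     0.001 -0.002]
```

Request:
play_rows --deltas '[-1.5,1,50,0,0,0,1,-1.5,1,100,0,0,0,1,-1.5,1,140,0,0,0,1,-1.5,1,164,0,0,0,1,-1.5,1,164,0,0,0,1,-1.5,1,164,0,0,0,0,-1.5,1,164,0,0,0,0,-1.5,1,164,0,0,0,0,-1.5,1,164,0,0,0,0,-1.5,1,164,0,0,0,0]'

```text
clock: 3.02
eef_pos: [513.9, -168.6, 37.2]
tool_rot: [3.141, 0.002, 2.382]
force: [-1.2, 1.7, 5.6]
width: 19.1
gripper_force: 58.6
```

Request:
play_rows --deltas '[0,0,-30,0,0,0,0,0,0,-75,0,0,0,0,0,0,-110,0,0,0,0,0,0,-110,0,0,0,0,0,0,-110,0,0,0,0]'

```text
clock: 3.65
eef_pos: [512.0, -168.5, 145.0]
tool_rot: [-3.14, -0.001, 2.382]
force: [-0.6, 0.9, -5.1]
width: 18.7
gripper_force: 59.8
```

```bash
python3 -c "
from h import *
to(571,-25,147,2.269)"
```

```text
delta [ 56.  144.7  -2.1] [-0.002 -0.001  0.114]
```

Request:
play_rows --deltas '[11,29,-2,0,0,0.02,0,22,58,-2,0,0,0.05,0,34,87,-2,0,0,0.07,0,45,116,-2,0,0,0.09,0,56,145,-2,0,0,0.114,0,56,145,-2,0,0,0.114,0,56,145,-2,0,0,0.114,0]'

```text
clock: 4.53
eef_pos: [570.9, -25.3, 146.4]
tool_rot: [-3.138, -0.001, 2.269]
force: [0.9, -0.0, -5.2]
width: 18.6
gripper_force: 59.9
```

```bash
python3 - <<'E'
from h import *
import pickle
s=read_state();i=camera_info("wrist");im=get_image("wrist")
pickle.dump((s,i),open("i2.pkl","wb"));print(s['eef_pos'],s['tool_rot'])
im=cv2.convertScaleAbs(im[:,:,::-1],alpha=1.4)
cv2.imwrite("pics/w2.png",cv2.resize(im,None,fx=1.5625,fy=1.5625,interpolation=cv2.INTER_CUBIC))
E
```

```text
[570.85757709 -25.29801169 146.4147539 ] [-3.13791812e+00 -1.24666444e-03  2.26917923e+00]
```

View pics/w2.png

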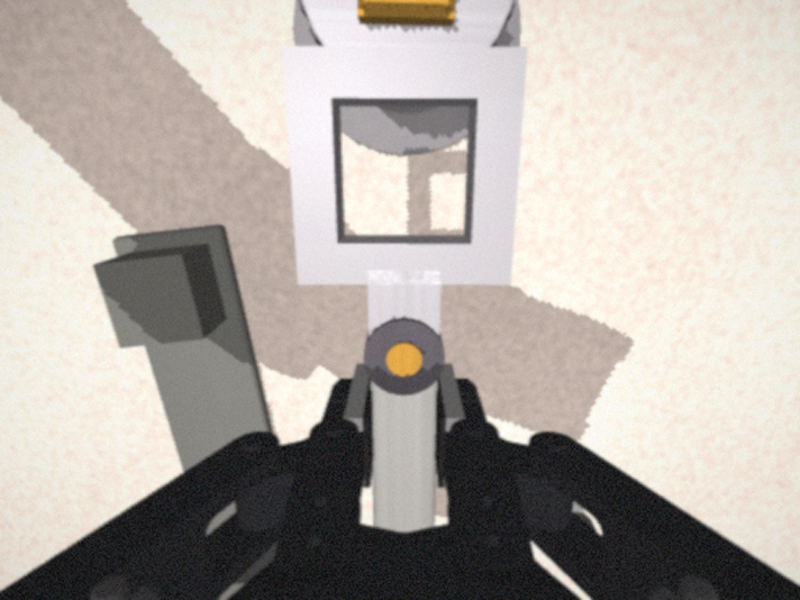

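The wrench hangs level, with its opening corners at (332,98), (477,98), (472,243) and (338,243). The brass head shows at the top edge, at (358–455, 22), square to the ring. I'll move over the cap and sight through the opening.

```bash
python3 - <<'E'
from h import *
import pickle
s,i=pickle.load(open("i2.pkl","rb"))
f=lambda u,v,z:ray("wrist",u/1.5625,v/1.5625,z,i)
z=s['eef_pos'][2]+24
A=R.from_euler('xyz',s['tool_rot']).inv()
for nm,C in(("in",[(332,98),(477,98),(472,243),(338,243)]),("out",[(285,46),(526,46),(512,284),(298,284)])):
    P=np.array([f(u,v,z) for u,v in C]);c=P.mean(0)
    print(nm,c,A.apply(c-s['eef_pos']),[np.linalg.norm(P[k]-P[k-1]).round(1) for k in range(4)])
    e=P[1]+P[2]-P[0]-P[3];print(np.degrees(np.arctan2(e[1],e[0])), [A.apply(p-s['eef_pos']).round(1)[:2] for p in P])
a,b=f(358,22,103),f(455,22,103);print(a,b,np.linalg.norm(a-b),np.degrees(np.arctan2(*(b-a)[[1,0]])),A.apply((a+b)/2-s['eef_pos']))
E
```

```text
in [525.07626127  28.92545926 170.4147539 ] [ 70.99516807  -0.2863828  -23.91062055] [np.float64(35.5), np.float64(35.3), np.float64(35.5), np.float64(35.7)]
40.00949109159695 [array([ 88.8, -18. ]), array([88.7, 17.3]), array([53.2, 17.7]), array([ 53.2, -18.1])]
out [525.17611411  28.96352028 170.4147539 ] [ 70.960115    -0.18543558 -23.91103519] [np.float64(58.2), np.float64(56.8), np.float64(58.0), np.float64(58.6)]
40.01005949026659 [array([100. , -28.6]), array([100. ,  28.3]), array([41.9, 29.1]), array([ 41.9, -29.5])]
[479.15948978  57.02745127 103.        ] [506.13758465  79.61522797 103.        ] 35.185583112676376 39.938211958221295 [121.93409661   0.45648746  43.56541536]
```

Request:
play_rows --deltas '[20,0.3,0,0,0,0,0,40,0.5,0,0,0,0,0,60,0.7,0,0,0,0,0,67,0.7,0,0,0,0,0,67,0.7,0,0,0,0,0,67,0.7,0,0,0,0,0]'

```text
clock: 5.32
eef_pos: [530.6, 26.5, 148.4]
tool_rot: [3.141, 0.002, 2.268]
force: [-0.5, -0.2, -5.0]
width: 18.6
gripper_force: 59.9
```

```bash
python3 - <<'E'
from h import *
import pickle
s=read_state();i=camera_info("wrist");im=get_image("wrist")
pickle.dump((s,i),open("i3.pkl","wb"));print(s['eef_pos'],s['tool_rot'])
im=cv2.convertScaleAbs(im[20:200,160:360,::-1],alpha=1.2)
cv2.imwrite("pics/w3.png",cv2.resize(im,None,fx=3.3,fy=3.3,interpolation=cv2.INTER_CUBIC))
E
```

```text
[530.56032276  26.45707138 148.36963297] [3.14113161e+00 1.60610213e-03 2.26782320e+00]
```

View pics/w3.png

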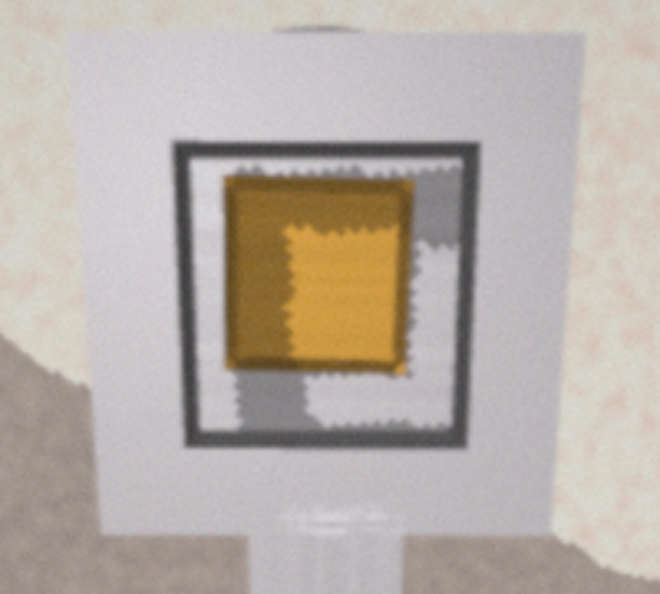

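Through the opening, the head corners are at (223,177), (413,180), (407,375) and (227,370). The opening's top corners are at (173,142), (480,142), (467,447) and (185,447). The head is turned about 1° relative to the ring and sits slightly off centre.

```bash
cat > m.py <<'E'
from h import *
def meas(s,i,H,O,f,zr,zh=108):
    A=R.from_euler('xyz',s['tool_rot']).inv();out=[]
    for C,z in((H,zh),(O,zr)):
        P=np.array([A.apply(ray("wrist",*f(u,v),z,i)-s['eef_pos'])[:2] for u,v in C])
        e=P[1]+P[2]-P[0]-P[3];g=P[0]+P[1]-P[2]-P[3]
        print(P.mean(0),"sides",[round(np.linalg.norm(P[k]-P[k-1]),1) for k in range(4)],"angles deg",np.degrees(np.arctan2(-e[0],e[1])),np.degrees(np.arctan2(g[1],g[0])))
        out.append(P.mean(0))
    print("shift xy tool",out[0]-out[1])
E
python3 - <<'E'
from m import *
import pickle
s,i=pickle.load(open("i3.pkl","rb"))
f=lambda u,v:((u+.5)/3.3-.5+160,(v+.5)/3.3-.5+20)
meas(s,i,[(223,177),(413,180),(407,375),(227,370)],[(173,142),(480,142),(467,447),(185,447)],f,s['eef_pos'][2]+24)
E
```

```text
[73.26805046 -2.04346492] sides [np.float64(33.8), np.float64(33.9), np.float64(34.3), np.float64(34.0)] angles deg 1.213586520501525 0.45052511589588096
[71.1060563  -0.46746522] sides [np.float64(35.3), np.float64(35.3), np.float64(35.3), np.float64(35.5)] angles deg 0.010848962291889147 0.09103148424205458
shift xy tool [ 2.16199417 -1.5759997 ]
```

Request:
play_rows --deltas '[2.2,-2.7,0,0,0,0.015,0,2.2,-2.7,15,0,0,0.015,0,2.2,-2.7,30,0,0,0.015,0,2.2,-2.7,37,0,0,0.015,0,2.2,-2.7,37,0,0,0.015,0,2.2,-2.7,37,0,0,0.015,0]'

```text
clock: 6.12
eef_pos: [526.7, 27.3, 111.4]
tool_rot: [3.141, 0.001, 2.254]
force: [-0.3, -0.2, -5.6]
width: 19.0
gripper_force: 59.9
```

```bash
python3 - <<'E'
from h import *
import pickle
s=read_state();i=camera_info("wrist");im=get_image("wrist")
pickle.dump((s,i),open("i4.pkl","wb"));print(s['eef_pos'],s['tool_rot'])
im=cv2.convertScaleAbs(im[20:200,160:360,::-1],alpha=1.2)
cv2.imwrite("pics/w4.png",cv2.resize(im,None,fx=3.3,fy=3.3,interpolation=cv2.INTER_CUBIC))
E
```

```text
[526.7439176   27.31222986 111.3802191 ] [3.14095084e+00 7.57885249e-04 2.25394894e+00]
```

View pics/w4.png

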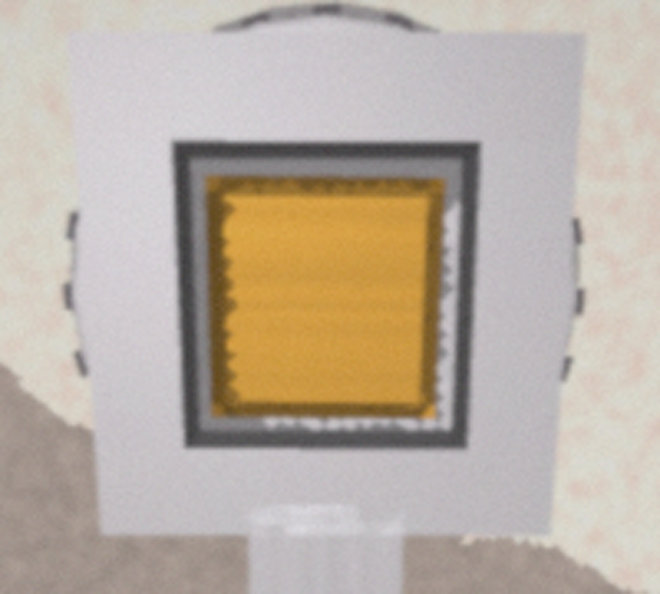

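The head now sits nearly centred and square in the opening, with corners at (206,177), (446,179), (436,417) and (213,416).

```bash
python3 - <<'E'
from m import *
import pickle
s,i=pickle.load(open("i4.pkl","rb"))
f=lambda u,v:((u+.5)/3.3-.5+160,(v+.5)/3.3-.5+20)
meas(s,i,[(206,177),(446,179),(436,417),(213,416)],[(173,142),(480,142),(467,447),(185,447)],f,s['eef_pos'][2]+24)
E
```

```text
[70.22991526 -0.56907481] sides [np.float64(34.0), np.float64(34.2), np.float64(33.9), np.float64(34.2)] angles deg 0.3657324934765737 0.3946894483966126
[71.06079319 -0.43320093] sides [np.float64(35.3), np.float64(35.3), np.float64(35.3), np.float64(35.6)] angles deg 0.016062764221022523 0.09584849959644116
shift xy tool [-0.83087794 -0.13587388]
```

Request:
play_rows --deltas '[-0.8,-0.5,0,0,0,0.005,0,-0.8,-0.5,3,0,0,0.005,0,-0.8,-0.5,6,0,0,0.005,0,-0.8,-0.5,8,0,0,0.005,0,-0.8,-0.5,10,0,0,0.005,0,-0.8,-0.5,10,0,0,0.005,0]'

```text
clock: 6.92
eef_pos: [526.5, 26.2, 101.1]
tool_rot: [-3.141, 0.0, 2.249]
force: [-0.1, -0.0, -5.7]
width: 19.0
gripper_force: 59.9
```

Request:
play_rows --deltas '[0,0,1,0,0,0,0,0,0,2,0,0,0,0,0,0,3,0,0,0,0,0,0,3,0,0,0,0]'

```text
clock: 7.42
eef_pos: [526.5, 26.2, 98.2]
tool_rot: [3.142, 0.001, 2.249]
force: [0.5, 0.3, -5.2]
width: 19.0
gripper_force: 59.9
```

Request:
play_rows --deltas '[0,0,1,0,0,0,0,0,0,2,0,0,0,0,0,0,3,0,0,0,0,0,0,4,0,0,0,0,0,0,4,0,0,0,0]'

```text
clock: 8.05
eef_pos: [526.5, 26.2, 94.2]
tool_rot: [3.142, 0.001, 2.249]
force: [0.3, 0.7, -5.2]
width: 18.8
gripper_force: 59.9
```

Request:
play_rows --deltas '[0,0,1,0,0,0,0,0,0,2,0,0,0,0,0,0,3,0,0,0,0,0,0,3,0,0,0,0]'

```text
clock: 8.55
eef_pos: [526.6, 26.2, 91.3]
tool_rot: [3.141, 0.001, 2.249]
force: [-0.7, -0.4, -4.1]
width: 18.8
gripper_force: 60.2
```

Request:
play_rows --deltas '[0,0,0.7,0,0,0,0,0,0,1.4,0,0,0,0,0,0,1.4,0,0,0,0]'

```text
clock: 8.93
eef_pos: [526.7, 26.1, 90.3]
tool_rot: [3.141, 0.001, 2.249]
force: [-1.0, -1.1, 2.4]
width: 19.1
gripper_force: 61.0
```

Request:
play_rows --deltas '[0,0,0,0,0,0,0.3,0,0,0,0,0,0,0.6,0,0,0,0,0,0,0.6,0,0,0,0,0,0,0.6]'

```text
clock: 9.43
eef_pos: [526.6, 26.2, 89.8]
tool_rot: [3.141, 0.001, 2.249]
force: [0.4, -0.4, 0.2]
width: 51.0
gripper_force: 0.0
```

```bash
python3 - <<'E'
from h import *
import pickle
s=read_state();i=camera_info("wrist");im=get_image("wrist")
pickle.dump((s,i),open("i5.pkl","wb"));print(s['eef_pos'],s['tool_rot'],s['force'])
im=cv2.convertScaleAbs(im[:,:,::-1],alpha=1.3)
cv2.imwrite("pics/w5.png",cv2.resize(im,None,fx=1.5625,fy=1.5625,interpolation=cv2.INTER_CUBIC))
E
```

```text
[526.63234307  26.2415389   89.82796071] [3.14131838e+00 5.76475050e-04 2.24882799e+00] [ 0.44115006 -0.42443766  0.18366096]
```

View pics/w5.png

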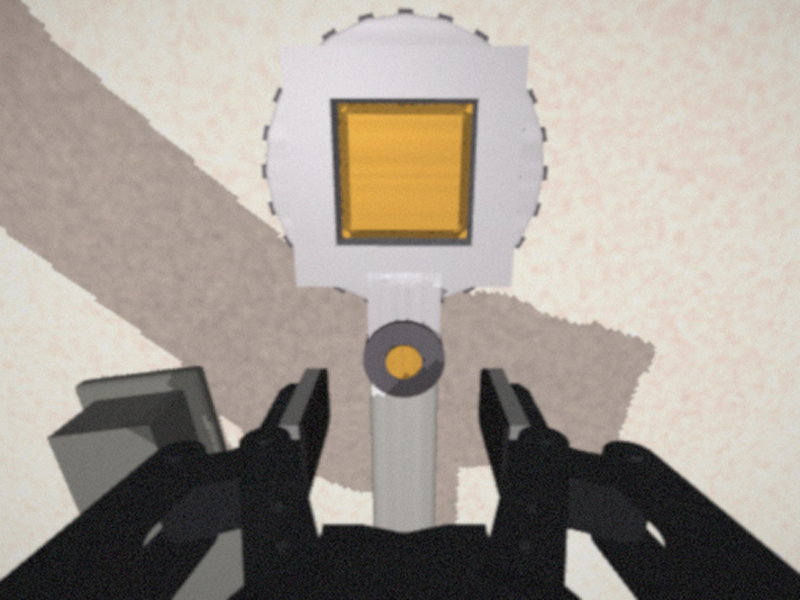

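Seated: the head fills the opening and the ring lies flat on the shoulder. Next I slide along to the blue grip and close loosely around it.

Request:
play_rows --deltas '[-25,0,0,0,0,0,0.6,-50,0,0,0,0,0,0.6,-75,0,0,0,0,0,0.6,-104,0,0,0,0,0,0.6,-104,0,0,0,0,0,0.6,-104,0,0,0,0,0,0.31,-104,0,0,0,0,0,0.31,-104,0,0,0,0,0,0.31,-104,0,0,0,0,0,0.31]'

```text
clock: 10.6
eef_pos: [591.7, -54.4, 90.0]
tool_rot: [3.141, 0.001, 2.249]
force: [0.0, 0.2, 0.2]
width: 26.5
gripper_force: 0.0
```

```bash
python3 - <<'E'
from h import *
s=read_state();print(s['eef_pos'],s['tool_rot'],s['force'],s['qpos'])
for t in [.05,.1,.15,.2,.24,.27]:print(t,round(175*(1-np.cos(t)),1),round(-175*np.sin(t),1))
E
```

```text
[591.70881034 -54.39689933  90.03752551] [3.14138849e+00 6.13153498e-04 2.24949825e+00] [0.02202304 0.15620002 0.17544198] [ 0.28301966  0.75828058 -0.38434999  1.78952073  0.42537644  0.67597548
  0.33653405]
0.05 0.2 -8.7
0.1 0.9 -17.5
0.15 2.0 -26.2
0.2 3.5 -34.8
0.24 5.0 -41.6
0.27 6.3 -46.7
```

Request:
play_rows --deltas '[0,-4,0,0,0,0.025,0.31,0.2,-8.7,0,0,0,0.05,0.31,0.5,-13,0,0,0,0.075,0.31,0.9,-17.5,0,0,0,0.1,0.31,1.4,-22,0,0,0,0.125,0.31,2,-26.2,0,0,0,0.15,0.31,2.7,-30.5,0,0,0,0.175,0.31,3.5,-34.8,0,0,0,0.2,0.31,4.4,-39,0,0,0,0.225,0.31,5.4,-43.3,0,0,0,0.25,0.31]'

```text
clock: 11.85
eef_pos: [554.5, -77.9, 89.9]
tool_rot: [3.141, 0.001, 1.997]
force: [0.6, 1.9, -0.6]
width: 26.6
gripper_force: 0.5
```

```bash
cat >> h.py <<'E'
def rep():
    s=read_state();A=R.from_euler('xyz',s['tool_rot'])
    th=2.2495-s['tool_rot'][2]
    # angle of TCP about ring centre from start
    a=np.arctan2(-54.4-81.2,591.7-481.7);b=np.arctan2(s['eef_pos'][1]-81.2,s['eef_pos'][0]-481.7)
    print("t",round(s['clock'],2),"yawturn",round(th,4),"swing",round(a-b,4),"rad",np.hypot(s['eef_pos'][0]-481.7,s['eef_pos'][1]-81.2).round(1),"F tool",A.inv().apply(s['force']).round(2),"tq",np.round(s['torque'],2),"z",s['eef_pos'][2].round(1),"w",round(s['width'],1),"pad",s['gripper_force'])
E
python3 -c "
from h import *
rep()"
```

```text
t 11.85 yawturn 0.2524 swing 0.2523 rad 174.9 F tool [1.44 1.37 0.64] tq [ 0.22 -0.08  0.02] z 89.9 w 26.6 pad 0.5371589586138725
```

Request:
play_rows --deltas '[0,-4.4,0,0,0,0.025,0.31,0.2,-8.7,0,0,0,0.05,0.31,0.2,-8.7,0,0,0,0.05,0.31]'

```text
clock: 12.22
eef_pos: [546.1, -81.7, 89.9]
tool_rot: [-3.141, 0.001, 1.948]
force: [0.5, -0.0, 0.6]
width: 26.5
gripper_force: 0.0
```

Request:
play_rows --deltas '[0,-3.5,0,0,0,0.02,0.31,0.1,-7,0,0,0,0.04,0.31,0.1,-7,0,0,0,0.04,0.31]'

```text
clock: 12.6
eef_pos: [539.7, -84.1, 89.9]
tool_rot: [-3.141, 0.001, 1.908]
force: [-0.1, -0.2, -0.1]
width: 26.5
gripper_force: 0.0
```

Request:
play_rows --deltas '[0,-3.5,0,0,0,0.02,0.31,0.1,-7,0,0,0,0.04,0.31,0.1,-7,0,0,0,0.04,0.31]'

```text
clock: 12.98
eef_pos: [533.0, -86.2, 89.9]
tool_rot: [-3.141, 0.001, 1.868]
force: [0.6, -0.4, -0.6]
width: 26.7
gripper_force: 0.0
```

Request:
play_rows --deltas '[0,-3.5,0,0,0,0.02,0.31,0.1,-7,0,0,0,0.04,0.31,0.1,-7,0,0,0,0.04,0.31]'

```text
clock: 13.35
eef_pos: [526.2, -88.1, 89.9]
tool_rot: [-3.141, 0.001, 1.828]
force: [-0.1, 0.4, 0.0]
width: 26.9
gripper_force: 0.0
```

Request:
play_rows --deltas '[0,-3.5,0,0,0,0.02,0.31,0.1,-7,0,0,0,0.04,0.31,0.1,-7,0,0,0,0.04,0.31]'

```text
clock: 13.72
eef_pos: [519.4, -89.7, 89.9]
tool_rot: [-3.141, 0.0, 1.788]
force: [-0.3, 0.5, 0.5]
width: 26.6
gripper_force: 0.0
```

Request:
play_rows --deltas '[0,-3.5,0,0,0,0.02,0.31,0.1,-7,0,0,0,0.04,0.31,0.1,-7,0,0,0,0.04,0.31]'

```text
clock: 14.1
eef_pos: [512.5, -91.1, 89.9]
tool_rot: [-3.141, 0.0, 1.748]
force: [-0.2, 0.5, -1.0]
width: 26.8
gripper_force: 0.0
```

```bash
python3 -c "
from h import *
rep()"
```

```text
t 14.1 yawturn 0.5011 swing 0.5045 rad 175.0 F tool [ 0.57 -0.14  0.97] tq [-0.01 -0.04  0.04] z 89.9 w 26.8 pad 0.03131984733045101
```

Request:
play_rows --deltas '[0,-3.5,0,0,0,0.02,0.31,0.1,-7,0,0,0,0.04,0.31,0.1,-7,0,0,0,0.04,0.31]'

```text
clock: 14.48
eef_pos: [505.6, -92.3, 89.9]
tool_rot: [-3.141, 0.001, 1.708]
force: [0.6, 0.2, 0.0]
width: 26.6
gripper_force: 0.0
```

Request:
play_rows --deltas '[0,-3.5,0,0,0,0.02,0.31,0.1,-7,0,0,0,0.04,0.31,0.1,-7,0,0,0,0.04,0.31]'

```text
clock: 14.85
eef_pos: [498.7, -93.1, 89.9]
tool_rot: [-3.141, 0.001, 1.668]
force: [-0.1, 0.5, 0.6]
width: 26.5
gripper_force: 0.0
```

Request:
play_rows --deltas '[0,-3.5,0,0,0,0.02,0.31,0.1,-7,0,0,0,0.04,0.31,0.1,-7,0,0,0,0.04,0.31]'

```text
clock: 15.22
eef_pos: [491.7, -93.7, 89.9]
tool_rot: [-3.141, 0.001, 1.628]
force: [0.4, -0.1, -0.1]
width: 26.3
gripper_force: 0.0
```

Request:
play_rows --deltas '[0,-3.5,0,0,0,0.02,0.31,0.1,-7,0,0,0,0.04,0.31,0.1,-7,0,0,0,0.04,0.31]'

```text
clock: 15.6
eef_pos: [485.1, -93.9, 89.9]
tool_rot: [3.141, 0.001, 1.588]
force: [0.8, -0.8, -0.0]
width: 26.4
gripper_force: 0.3
```

Request:
play_rows --deltas '[0,-3.5,0,0,0,0.02,0.31,0.1,-7,0,0,0,0.04,0.31,0.1,-7,0,0,0,0.04,0.31]'

```text
clock: 15.98
eef_pos: [481.7, -93.7, 90.5]
tool_rot: [3.134, -0.0, 1.549]
force: [7.8, 0.0, -2.9]
width: 26.3
gripper_force: 3.7
```

```bash
python3 -c "
from h import *
rep()"
```

```text
t 15.97 yawturn 0.7008 swing 0.6813 rad 174.9 F tool [0.18 7.75 2.91] tq [ 0.18 -1.51  0.06] z 90.5 w 26.3 pad 3.709723949432373
```

Request:
play_rows --deltas '[0,-2,0,0,0,0.012,0.31,0,-4,0,0,0,0.025,0.31,0,-4,0,0,0,0.025,0.31]'

```text
clock: 16.35
eef_pos: [478.1, -93.6, 90.5]
tool_rot: [3.134, -0.0, 1.524]
force: [7.2, 0.8, -2.5]
width: 26.3
gripper_force: 3.8
```

```bash
python3 -c "
from h import *
rep()"
```

```text
t 16.35 yawturn 0.7258 swing 0.7024 rad 174.9 F tool [1.16 7.16 2.52] tq [ 0.09 -1.48  0.04] z 90.5 w 26.3 pad 3.787449896335602
```

Request:
play_rows --deltas '[0,-2.5,0,0,0,0.015,0.31,0,-5.5,0,0,0,0.04,0.31,0,-5.5,0,0,0,0.04,0.31,0,-5.5,0,0,0,0.04,0.31]'

```text
clock: 16.85
eef_pos: [472.9, -93.4, 90.6]
tool_rot: [3.133, -0.001, 1.484]
force: [8.7, 0.2, -2.7]
width: 26.5
gripper_force: 3.9
```

```bash
python3 - <<'E'
from h import *
rep()
im=get_image("wrist")
im=cv2.convertScaleAbs(im[:,:,::-1],alpha=1.3)
cv2.imwrite("pics/w6.png",cv2.resize(im,None,fx=1.5625,fy=1.5625,interpolation=cv2.INTER_CUBIC))
E
```

```text
t 16.85 yawturn 0.7656 swing 0.7317 rad 174.8 F tool [0.97 8.64 2.8 ] tq [ 0.09 -1.55  0.04] z 90.6 w 26.5 pad 3.8789941370487213
```

View pics/w6.png

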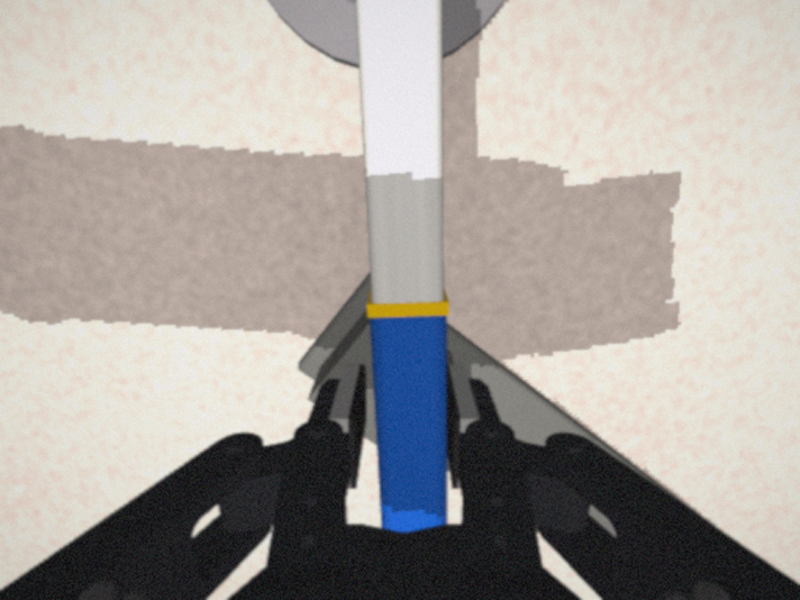

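Force has stayed at 7–9 N while the tool moved about 9 mm, so the joint has given by roughly 0.07–0.1 rad. I'll ease back slowly.

Request:
play_rows --deltas '[0,2,0,0,0,-0.013,0.31,0,4,0,0,0,-0.026,0.31,0,6,0,0,0,-0.038,0.31,0,8,0,0,0,-0.05,0.31,0,10,0,0,0,-0.063,0.31,0,12,0,0,0,-0.075,0.31,0,14,0,0,0,-0.088,0.31,0,16,0,0,0,-0.1,0.31,0.1,17.5,0,0,0,-0.105,0.31,0.1,17.5,0,0,0,-0.105,0.31]'

```text
clock: 18.15
eef_pos: [485.3, -95.5, 89.7]
tool_rot: [-3.14, 0.001, 1.588]
force: [-0.7, 0.0, -0.2]
width: 26.3
gripper_force: 0.0
```

```bash
python3 - <<'E'
from h import *
rep()
im=get_image("wrist")
im=cv2.convertScaleAbs(im[:,:,::-1],alpha=1.3)
cv2.imwrite("pics/w7.png",cv2.resize(im,None,fx=1.5625,fy=1.5625,interpolation=cv2.INTER_CUBIC))
E
```

```text
t 18.15 yawturn 0.6615 swing 0.6614 rad 176.7 F tool [ 0.05 -0.68  0.2 ] tq [0.01 0.02 0.07] z 89.7 w 26.3 pad 0.0
```

View pics/w7.png

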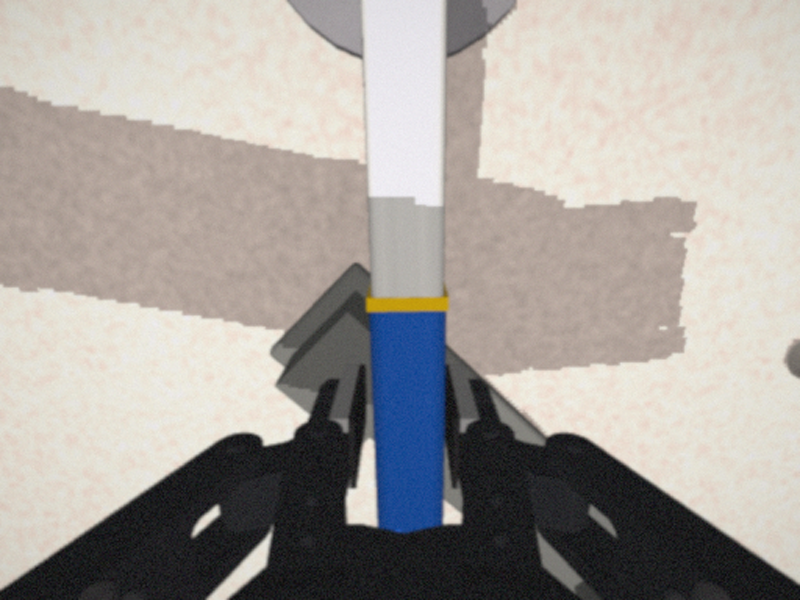

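The handle sits straight between the open pads, centred near column 407, with no load on it. Open and lift clear.

Request:
play_rows --deltas '[0,0,0,0,0,0,0.7,0,0,0,0,0,0,1,0,0,0,0,0,0,1,0,0,-10,0,0,0,1,0,0,-40,0,0,0,1,0,0,-80,0,0,0,1,40,0,-120,0,0,0,1,60,0,-150,0,0,0,1,60,0,-150,0,0,0,1,60,0,-150,0,0,0,1]'

```text
clock: 19.45
eef_pos: [484.5, -35.8, 239.6]
tool_rot: [-3.141, 0.001, 1.588]
force: [-0.3, -0.7, -0.6]
width: 85.3
gripper_force: 0.0
```

```bash
python3 - <<'E'
from h import *
rep();i=camera_info("wrist");im=get_image("wrist")
hsv=cv2.cvtColor(im,cv2.COLOR_RGB2HSV)
def blobs(lo,hi,z):
    m=cv2.inRange(hsv,lo,hi);n,l,st,c=cv2.connectedComponentsWithStats(m)
    for k in range(1,n):
        if st[k,4]>25:
            pts=np.argwhere(l==k)[:,::-1].astype(np.float32);r=cv2.minAreaRect(pts)
            print(st[k,4],c[k].round(1),[round(x,2) for x in (*r[1],r[2])],ray("wrist",*c[k],z,i).round(1))
print("gold");blobs((8,130,60),(28,255,255),113)
print("blue");blobs((100,120,40),(130,255,255),114)
E
```

```text
t 19.45 yawturn 0.6614 swing 0.6573 rad 117.0 F tool [-0.74 -0.28  0.56] tq [-0.04 -0.01  0.01] z 239.6 w 85.3 pad 0.0
gold
1627 [256.9  48.1] [43.28, 38.77, 87.27] [481.8  81.6 113. ]
101 [257.7 110. ] [10.0, 11.0, 90.0] [483.3  31.4 113. ]
83 [258.7 205.7] [3.0, 23.0, 90.0] [485.8 -59.6 113. ]
132 [415.3 367.7] [10.96, 16.71, 21.8] [ 677.1 -262.9  113. ]
blue
1621 [259.6 248.3] [81.56, 21.13, 87.95] [ 487.5 -106.2  114. ]
```

```bash
python3 -c "
from cell import *
print(finish_job())"
```

```text
the job is handed in; nothing more can be done
None
```

I tightened the cap and handed the job in at about 19.5 s: the cap turned about 0.65 rad, then the wrench gave by an estimated 0.09 rad. It sprang back straight, and I left it seated on the cap with the gripper clear. No verdict came back.

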